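# Unscrew the star-handled plug from the housing and lay it in the tray

## Robot

A 7-joint arm with a two-finger parallel gripper is mounted at the origin on the work surface. World frame = base frame: x ahead of the robot, y to its left, z up, the work surface at z = 0. Lengths are in m, angles in rad, forces in N, time in s.
With the tool pointing down it reaches from about 0.4 to 0.85 m from the base axis. Payload 4.4 kg.
Tool frame: the origin (TCP) lies between the finger pads; the fingertips stand 22 mm ahead of it and the grasp point (between the pads) lies 3 mm ahead of it (tip_reach is the distance from the TCP to the fingertips, in m); z points along the fingers, y is the line along which they close (so a half turn about z gives the same grasp; the last joint's range is limited). The gripper opens to 94 mm and grips with 3 to 60 N. Pads are 16 mm wide; open, the fingers measure 119 mm over their backs; the gripper's body (75 mm by 177 mm) begins 78 mm behind the grasp point.
Start: joints at [-1.316, 0.628, 0.038, 1.517, -0.027, 0.996, -0.02], TCP at [0.205, 0.617, 0.188] pointing down, gripper open.
Joint ranges: [-3.06, 3.06], [-0.37, 2.12], [-1.25, 1.32], [0.18, 2.47], [-1.1, 4.24], [0.23, 1.98], [-2.94, 2.94]. Speed limits (rad/s): [2.57, 2.57, 3.14, 3.14, 3.14, 3.14, 3.14].

## Interface

Orientations are given as a unit quaternion [w, x, y, z].
In Python, from station import movep, servo_line, move_joints, gripper_open, grab, wait, inverse_kinematics, get_image, calibration, PlanningError, close_job, silhouettes, get_clock, get_joint_pos, get_joint_velocities, get_joint_torque, get_eef_pos, get_tcp_rot, get_force, get_moment, get_grip_width, get_grasp_force, tip_reach gives the robot as it stands. Calls block until the motion is done:
- movep(position, orientation): joint-space move of the TCP to a pose.
- servo_line(position, rotation=None, rate=0.15, stop_force=None): straight line of the TCP; rotation=None keeps the orientation; rate is the mean speed in m/s. With stop_force (N) it stops when the force on the tool has changed by that much, and returns True; else False.
- move_joints(angles): joint-space move.
- gripper_open() and grab(grip_force=None): open the fingers fully, or close them until they stop; grip_force is the grip in N (None keeps the last).
- wait(seconds).
- inverse_kinematics(position, orientation): joint angles nearest the present ones, or None.
- get_image(name): name is "side" or "top" or "wrist"; returns (picture, depth): 480x640x3 uint8, red, green, blue; 480x640 float32, m along the optical axis (not along the pixel's ray), 0 where there is no reading.
- calibration(name): a dict with "intrinsics" (3x3 intrinsics, pixels), "R" (3x3) and "t" (3): a world point X has camera coordinates R X + t; the wrist camera has in their place "tool_from_camera" (4x4, takes a point from camera to tool coordinates, whose origin is the TCP and whose axes are the flange's). Camera axes: x right, y down, z forward; pixel columns grow to the right and rows downward; lengths in m; the calibration is good to about 2 mm. A picture is of the moment at which its call begins: read the wrist's pose just before it. calibration takes no time and is no camera call.
A pose or a line that the arm cannot do raises PlanningError and nothing moves.
- close_job(): hands the job in; it is judged then, once.
Trained networks look in the newest picture that a camera, given by its name, has taken for a name from the list of things; names that differ only in an ending like _2 or _b are one class to them, and where a whole thing is asked for, a point or a joint stands for the part that bears it (a point fixed in the world has none). Each returns a list of dicts, best first, with "p" (0 to 1); they miss things now and then, are a little off and sometimes report something else, mostly with a low value. They report only what shows in the picture. A call takes as long as a camera call. They do not tell look-alikes from the thing itself.
- silhouettes(camera, label): "pixels" (480x640 bool, what is visible of it) and "box" ([left, top, right, bottom] in pixels, round what is visible of it).
Readings, each from a call of its own:
- get_clock(): time.
- get_joint_pos(): joint angles.
- get_joint_velocities(): joint speeds.
- get_joint_torque(): joint torques, N m.
- get_eef_pos(): TCP position.
- get_tcp_rot(): TCP orientation.
- get_force(): force on the tool from outside, world axes, zero at the start.
- get_moment(): the same for the moment, N m.
- get_grip_width(): finger opening in m.
- get_grasp_force(): force on a finger pad.
Only numpy, scipy, OpenCV 4.12 (cv2) and the standard library are available. Lean on these libraries where they do the work, as an engineer would, in place of code of your own. Each camera call takes 0.05 s, during which the arm holds its last target. There are 200 camera calls.

## Task

Unscrew the star-handled threaded plug from the port of the housing by turning it anticlockwise until its thread lets go, and only then draw it straight out. Set it down (do not drop it) in the empty tray and let go of it; leave the other things on the bench where they are.

Things in the scene. Friction and masses are not known exactly. Their poses are not given: they have to be found in the camera images.
- port (a point): Centre of the mouth of the round port, 125 mm above the bench, in the face of a flange (84 mm across, 12 mm thick). Axes: x is the port's axis, level, pointing into the housing; y to the left seen from in front; z up. Bore 41 mm wide, 54 mm deep. Thread: right-hand, lead 24 mm per turn; unscrewing is anticlockwise seen from in front (the top goes to +y).
- housing: Fixed grey cast housing, 150 x 160 mm, 171 mm high; its near face is 58 mm behind the flange's face, joined by a boss 66 mm across. Origin on the bench straight below point port, same axes. It faces roughly the robot, turned up to 0.3 rad either way.
- plug_center (a point): Centre of the plug's black star handle: five straight spokes reaching 60 mm from the axis, 16 mm wide, 14 mm thick along the axis, clear of the hub beyond 24 mm. Axes: x along the plug's axis towards the shank; spokes at -36, 36, 108, 180, 252 degrees from +z, counted from z towards y. At the start the axes are the port's and this point is 17 mm in front of the flange, with 10 mm behind the handle.
- plug_spoke (a point): Outer end of the handle's spoke at -36 degrees (60 mm from the axis, mid thickness): at the start, the upper spoke that leans to the port's -y side. Same axes as plug_center. The plug is oiled and turns easily, has 1 mm of play and stays where it is left between grips.
- plug_end (a point): End of the plug's steel shank, 69 mm behind plug_center on the axis (shank up to 39 mm across, 52 mm long behind its shoulder); plug 0.3 to 0.55 kg. Unscrewed, it moves out with the thread; the thread lets go after about 125 degrees of turn (8 mm out), and from 130 to 160 degrees the plug can be drawn straight out.
- empty_tray: Empty yellow tray, fixed, 300 mm (x) x 200 mm (y), 60 mm high, walls and floor 5 mm thick (rim lip 5 mm wider); origin at the centre of its underside, z up. It stands to the left or to the right of the housing.
- full_tray: The same tray, full of steel cylinders, fixed, on the other side; leave it alone. Origin at the centre of its underside.
- wrench: Steel wrench, 180 mm, lying on the bench in front of the housing; leave it alone.
- can: White can 60 mm across and 120 mm high, standing beyond a tray; origin at the centre of its underside; leave it alone.
- collar: Steel ring 90 mm across and 20 mm high, lying beyond a tray; origin at the centre of its underside; leave it alone.
Not all that is in view belongs to the job. Of the things that look like the part that bears plug_center, the smallest one is meant.

How it is judged:
By the outcome, as a careful person would: the job done as asked, in the order asked, and still so for the second after the job is handed in, with the robot touching nothing.
It also fails if it takes over 59 s, if anything falls off the work surface, if the arm or the gripper's body presses on something with over 40 N, if the wrist force passes 120 N, or if a joint passes its speed limit or range.

## Working session

There is one attempt and no reset: what is moved stays moved. The work goes in short steps, each a Python script; the robot and the scene stay as the last script left them, time stands still between calls to the robot, and variables do not carry over. Pictures are saved under pics/ and viewed, at most 10 in all, crops included, and the job is handed in when it is done.

```bash
mkdir -p pics; ls
cat > h.py <<'E'
import numpy as np, cv2
from station import *
from scipy.spatial.transform import Rotation as Rn
def snap(cam):
    im,d=get_image(cam); return im,d
def cloud(cam,d,mask=None):
    c=calibration(cam);K=np.array(c["intrinsics"])
    m=(d>0) if mask is None else (d>0)&mask
    v,u=np.nonzero(m);z=d[v,u]
    P=np.stack([(u-K[0,2])/K[0,0]*z,(v-K[1,2])/K[1,1]*z,z],1)
    if cam=="wrist":
        T=np.array(c["tool_from_camera"]);q=get_tcp_rot();R=Rn.from_quat([q[1],q[2],q[3],q[0]]).as_matrix()
        P=P@T[:3,:3].T+T[:3,3];return P@R.T+np.array(get_eef_pos())
    return (P-np.array(c["t"]))@np.array(c["R"])
def save(im,name): cv2.imwrite("pics/"+name,im[:,:,::-1])
E
python3 - <<'E'
from h import *
for cam in ("side","top"):
    im,d=snap(cam); save(im,cam+"0.png")
    c=calibration(cam); print(cam, -np.array(c["R"]).T@np.array(c["t"]), np.array(c["R"])[2])
    for l in ("plug_center","housing","empty_tray","full_tray","wrench","can","collar"):
        for s in silhouettes(cam,l)[:4]:
            P=cloud(cam,d,s["pixels"])
            print(l,round(s["p"],2),np.round(s["box"]),np.round(np.median(P,0),3),np.round(np.percentile(P,2,0),3),np.round(np.percentile(P,98,0),3))
E
```

```text
pics
side [ 0.13423311 -1.0339095   0.94190076] [ 0.23158186  0.76317288 -0.60327191]
plug_center 0.75 [162. 179. 221. 231.] [0.202 0.321 0.021] [ 0.137  0.262 -0.   ] [0.271 0.405 0.103]
plug_center 0.65 [193. 386. 279. 468.] [ 0.182 -0.372  0.02 ] [ 0.12  -0.426  0.004] [ 0.254 -0.326  0.103]
plug_center 0.61 [354. 217. 382. 259.] [ 0.539 -0.072  0.126] [ 0.529 -0.117  0.069] [ 0.562 -0.012  0.172]
housing 0.59 [367. 178. 483. 302.] [ 0.661 -0.101  0.134] [ 0.563 -0.143  0.007] [0.772 0.028 0.178]
empty_tray 0.93 [235. 148. 364. 230.] [0.498 0.353 0.021] [ 0.342  0.22  -0.   ] [0.643 0.433 0.061]
full_tray 0.57 [287. 308. 487. 450.] [ 0.459 -0.363  0.05 ] [ 0.31  -0.45   0.006] [ 0.609 -0.245  0.061]
wrench 0.82 [287. 282. 362. 292.] [ 0.444 -0.05   0.006] [ 0.36  -0.081 -0.002] [ 0.523 -0.014  0.01 ]
can 0.77 [369. 149. 393. 194.] [0.712 0.274 0.072] [ 0.691  0.261 -0.001] [0.768 0.45  0.121]
collar 0.8 [468. 307. 514. 344.] [ 0.735 -0.281  0.017] [ 0.694 -0.32   0.   ] [ 0.777 -0.236  0.022]
top [0.35610803 0.01309461 1.18611086] [ 0.10990743 -0.03385237 -0.99336518]
plug_center 
[... 406 characters left out ...]
sing 0.25 [394. 124. 434. 160.] [ 0.736 -0.276  0.021] [ 0.695 -0.317  0.004] [ 0.78  -0.232  0.026]
empty_tray 0.8 [107. 176. 210. 316.] [0.497 0.34  0.008] [0.346 0.224 0.002] [0.645 0.43  0.064]
full_tray 0.72 [396. 125. 432. 161.] [ 0.737 -0.275  0.021] [ 0.695 -0.316  0.002] [ 0.78  -0.233  0.027]
wrench 0.87 [309. 236. 337. 306.] [ 0.428 -0.044  0.009] [ 0.364 -0.07   0.003] [ 0.509 -0.013  0.013]
can 0.77 [151. 125. 189. 164.] [0.712 0.285 0.115] [0.693 0.264 0.011] [0.747 0.317 0.125]
collar 0.77 [396. 123. 432. 161.] [ 0.737 -0.275  0.021] [ 0.695 -0.317  0.004] [ 0.778 -0.232  0.027]
collar 0.27 [273. 103. 370. 210.] [ 0.664 -0.038  0.172] [ 0.563 -0.134  0.014] [0.766 0.053 0.185]
```

Run:
```python
import cv2,numpy as np
a=cv2.imread("pics/side0.png");b=cv2.imread("pics/top0.png")
cv2.imwrite("pics/c1.png",np.hstack([cv2.resize(a[170:290,320:440],(400,400)),cv2.resize(b[160:280,275:395],(400,400))]))
```

```text
(no output)
```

View pics/top0.png

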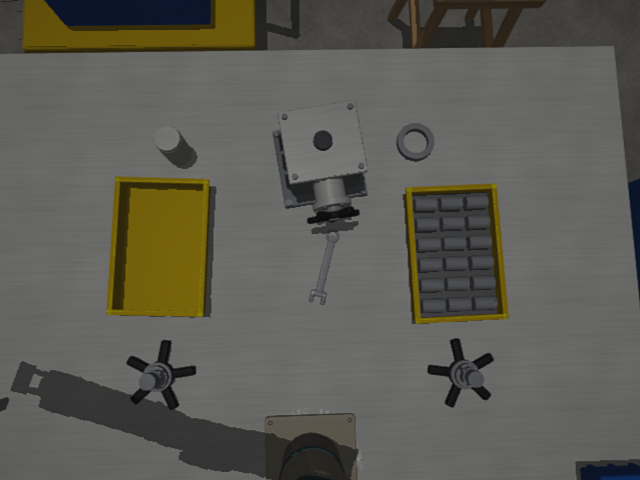

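View pics/side0.png

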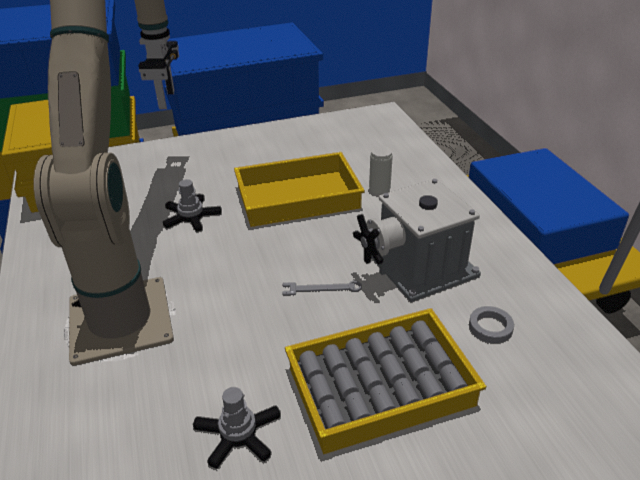

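View pics/c1.png

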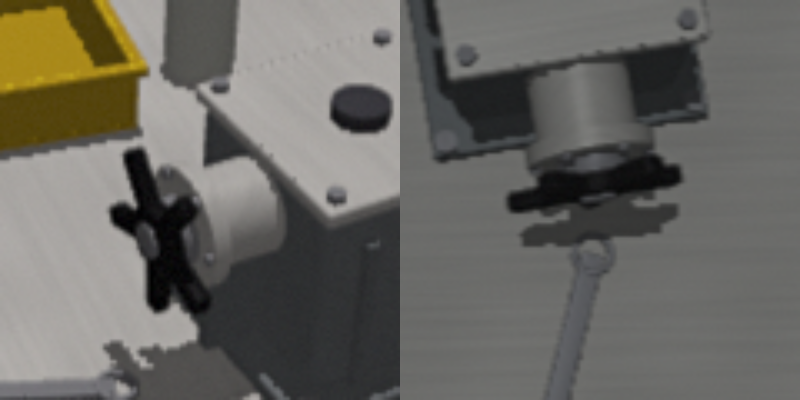

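The candidates are the plugs at top-view pixels (162,375) and (460,372), which stand handle-down on the bench and look larger, and the one at (333,214) in the flange. I choose the one in the port: it's the smallest, and the close crop shows the five-spoke handle in front of the flange. The tray at (158,245) is the empty one.

```bash
cat >> h.py <<'E'
def pose(port,yaw,th,r,x,flip=0,):
    """TCP pose on plug frame: angle th(deg) from z towards y, radius r, x along port axis of TCP"""
    X=np.array([np.cos(yaw),np.sin(yaw),0]);Y=np.array([-np.sin(yaw),np.cos(yaw),0]);Z=np.array([0,0,1.])
    t=np.radians(th);rad=np.cos(t)*Z+np.sin(t)*Y;tan=-np.sin(t)*Z+np.cos(t)*Y
    if flip:tan=-tan
    R=np.stack([np.cross(tan,X),tan,X],1);q=Rn.from_matrix(R).as_quat()
    return port+X*x+rad*r,np.array([q[3],*q[:3]])
E
python3 - <<'E'
from h import *
im,d=snap("top");P=cloud("top",d)
m=(P[:,2]>.16)&(P[:,2]<.182)&(P[:,0]>.575)&(P[:,0]<.8)&(abs(P[:,1]+.04)<.15)
r=cv2.minAreaRect((P[m][:,:2]*1000).astype(np.float32));print("top plate",r)
im,d=snap("side");silhouettes("side","plug_center")
s=[a for a in silhouettes("side","plug_center") if abs(a["box"][0]-354)<15][0]
Q=cloud("side",d,s["pixels"]);r2=cv2.minAreaRect((Q[:,:2]*1000).astype(np.float32));print("handle",r2,Q[:,2].min(),Q[:,2].max())
a=r[2]; yaw=min([np.radians(a+k) for k in(-180,-90,0,90)],key=abs);print("yaw",yaw)
c=np.array([*np.array(r[0])/1000,0]);X=np.array([np.cos(yaw),np.sin(yaw),0])
port=c-X*(.058+.075)+[0,0,.125];print("port",port)
np.save("port0.npy",np.array([*port,yaw]))
for f in(0,1):
  for th,x in((-36,-.2),(-36,-.02),(20,-.024),(60,-.027),(100,-.03),(104,-.12)):
    q=inverse_kinematics(*pose(port,yaw,th,.044,x,f));print(f,th,None if q is None else np.round(q,2))
print(np.array(calibration("wrist")["tool_from_camera"]).round(3),get_clock())
E
```

```text
top plate ((673.028564453125, -44.81999206542969), (196.85943603515625, 166.6079864501953), 8.140951156616211)
handle ((568.2666625976562, 38.22386169433594), (321.1911315917969, 50.78042984008789), 75.24405670166016) -0.00306412311234003 0.17684833058896554
yaw 0.14208640192699343
port [ 0.54136885 -0.06365396  0.125     ]
0 -36 None
0 -36 None
0 20 None
0 60 None
0 100 None
0 104 None
1 -36 None
1 -36 None
1 20 None
1 60 None
1 100 None
1 104 None
[[-0.    -0.969 -0.247  0.07 ]
 [ 1.    -0.    -0.     0.002]
 [ 0.    -0.247  0.969 -0.196]
 [ 0.     0.     0.     1.   ]] 1.0
```

```bash
cat > fit.py <<'E'
from h import *
from itertools import product
from scipy.optimize import least_squares
rng=np.random.default_rng(0);D=[]
q0=get_joint_pos();p0=np.array(get_eef_pos());w=get_tcp_rot();R0=Rn.from_quat([*w[1:],w[0]])
D.append((np.array(q0),p0,R0.as_matrix()))
while len(D)<14:
    p=p0+rng.uniform(-.12,.12,3);R=R0*Rn.from_rotvec(rng.uniform(-.6,.6,3));q=R.as_quat()
    a=inverse_kinematics(p,[q[3],*q[:3]])
    if a is not None: D.append((np.array(a),p,R.as_matrix()))
def fk(q,s,L):
    h,l1,l2,l3,a1,a2,a3,ex,ey=L[:9]; tw=L[9];o1=L[10]
    T=np.eye(4)
    def mul(ax,ang,t):
        M=np.eye(4);M[:3,:3]=Rn.from_rotvec(np.array(ax,float)*ang).as_matrix();M[:3,3]=t;return M
    Z=[0,0,1];Y=[0,1,0]
    for ax,k,t in((Z,0,[0,0,h]),(Y,1,[0,0,0]),(Z,2,[a1,0,l1]),(Y,3,[0,0,0]),(Z,4,[a2,0,l2]),(Y,5,[0,0,0]),(Z,6,[a3,0,l3])):
        # translation expressed before rotation for pitch joints (offset given by previous link)
        M=mul(ax,s[k]*q[k]+(o1 if k==0 else 0),[0,0,0]);M2=np.eye(4);M2[:3,3]=t
        T=T@M@M2
    return T@mul(Z,tw,[ex,ey,0])
if __name__=="__main__":
    best=None
    for s in product([-1,1],repeat=7):
        if s[0]!=-1 or s[1]!=1 or s[3]!=1 or s[5]!=1: continue
        for tw in (0,1.57,3.14,-1.57):
            f=lambda L:np.concatenate([np.r_[(T:=fk(q,s,L))[:3,3]-p,.3*(T[:3,:3]-R).ravel()] for q,p,R in D])
            r=least_squares(f,[.34,.42,.48,.23,0,0,0,0,0,tw,0])
            if best is None or r.cost<best[0]: best=(r.cost,s,r.x)
    print(best[0],best[1],best[2].round(4),len(D))
    np.savez("kin.npz",s=best[1],L=best[2])
E
python3 fit.py
```

```text
0.0005035068619443797 (-1, 1, -1, 1, -1, 1, -1) [ 3.29000e-01  5.62600e-01  3.83000e-01  3.98700e-01 -8.40000e-03
 -7.20000e-03  2.84117e+01 -2.84120e+01 -1.01000e-02  1.54970e+00
 -2.34000e-02] 14
```

```bash
cat > fit2.py <<'E'
from h import *
from scipy.optimize import least_squares
S=np.array([-1,1,-1,1,-1,1,-1.])
def fk(q,L):
    A=L[:21].reshape(7,3);O=L[21:42].reshape(7,3);R=np.eye(3);p=np.zeros(3)
    for i in range(7):
        p=p+R@O[i]; a=A[i]/np.linalg.norm(A[i]); R=R@Rn.from_rotvec(a*q[i]).as_matrix()
    return p+R@L[42:45],R@Rn.from_rotvec(L[45:48]).as_matrix()
if __name__=="__main__":
    rng=np.random.default_rng(1);D=[]
    p0=np.array(get_eef_pos());w=get_tcp_rot();R0=Rn.from_quat([*w[1:],w[0]])
    while len(D)<45:
        p=p0+rng.uniform(-.2,.2,3);R=R0*Rn.from_rotvec(rng.uniform(-.8,.8,3));q=R.as_quat()
        a=inverse_kinematics(p,[q[3],*q[:3]])
        if a is not None: D.append((np.array(a),p,R.as_matrix()))
    A=np.zeros((7,3));A[0::2,2]=S[0::2];A[1::2,1]=1
    O=np.zeros((7,3));O[1,2]=.329;O[3,2]=.5626;O[5,2]=.383
    x0=np.r_[A.ravel(),O.ravel(),0,0,.3987,0,0,1.55]
    f=lambda L:np.concatenate([np.r_[fk(q,L)[0]-p,.3*(fk(q,L)[1]-R).ravel()] for q,p,R in D]+[1e-5*(L-x0)])
    r=least_squares(f,x0);L=r.x
    print(r.cost,np.abs(r.fun[:-48]).max());print(L.round(4).tolist())
    np.save("kin.npy",L)
E
python3 fit2.py
```

```text
3.400826835275667e-14 5.729905439011418e-11
[0.0, -0.0, -1.0, -0.0, 1.0, 0.0, -0.0, -0.0, -1.0, 0.0, 1.0, 0.0, 0.0, -0.0, -1.0, 0.0, 1.0, 0.0, -0.0, 0.0, -1.0, 0.0, 0.0, 0.0036, -0.0, -0.0058, 0.3326, -0.0, -0.0057, -0.0018, -0.0, -0.0081, 0.5608, -0.0, -0.0081, -0.0004, -0.0, -0.0002, 0.3826, 0.0, -0.0002, -0.003, -0.0, -0.0, 0.3957, 0.0, -0.0, 1.5708]
```

```bash
cat >> h.py <<'E'
from scipy.optimize import least_squares
from fit2 import fk
KL=np.load("kin.npy")
lo=np.array([-3.06,-.37,-1.25,.18,-1.1,.23,-2.94])+.03;hi=np.array([3.06,2.12,1.32,2.47,4.24,1.98,2.94])-.03
def ik(p,R,seed=None,n=40):
    rng=np.random.default_rng(3);best=None
    seeds=[np.array(seed)] if seed is not None else [rng.uniform(lo,hi) for _ in range(n)]
    ref=np.array(seed) if seed is not None else np.array(get_joint_pos())
    out=[]
    for s in seeds:
        def f(q):
            a,B=fk(q,KL);return np.r_[a-p,.3*(B-R).ravel(),1e-4*(q-ref)]
        r=least_squares(f,np.clip(s,lo,hi),bounds=(lo,hi),max_nfev=150)
        if np.abs(r.fun[:12]).max()<1.5e-3: out.append(r.x)
    return sorted(out,key=lambda q:np.abs(q-ref).max())
def rq(R): q=Rn.from_matrix(R).as_quat(); return np.array([q[3],*q[:3]])
def axes(yaw):
    return np.array([np.cos(yaw),np.sin(yaw),0]),np.array([-np.sin(yaw),np.cos(yaw),0]),np.array([0,0,1.])
def rgrip(c,yaw,th,r,flip=0,beta=90,back=0):
    """TCP pose holding spoke at th(deg) of plug with centre c, tool z = cosb X - sinb rad; back = retract"""
    X,Y,Z=axes(yaw);t=np.radians(th);rad=np.cos(t)*Z+np.sin(t)*Y;tan=-np.sin(t)*Z+np.cos(t)*Y
    if flip:tan=-tan
    b=np.radians(beta);z=np.cos(b)*X-np.sin(b)*rad
    return c+rad*r-z*(.003+back),np.stack([np.cross(tan,z),tan,z],1)
def camview(target,yaw,elev,dist,flip=0):
    X,Y,Z=axes(yaw);T=np.array(calibration("wrist")["tool_from_camera"])
    e=np.radians(elev);zc=np.cos(e)*X-np.sin(e)*Z;xc=Y if flip else -Y
    Rc=np.stack([xc,np.cross(zc,xc),zc],1);R=Rc@T[:3,:3].T
    return target-zc*dist-R@T[:3,3],R
E
python3 - <<'E'
from h import *
port=np.array([.557,-.06,.125]);yaw=.142;X=axes(yaw)[0]
for f in(0,1):
  for e in(35,50):
    p,R=camview(port-.017*X,yaw,e,.3,f);S=ik(p,R,n=15);print("view",f,e,p.round(3),len(S),S[0].round(2) if S else None)
for f in(0,1):
  for b in (90,75,60):
    for th in(-38,0,38):
      p,R=rgrip(port-.02*X,yaw,th,.05,f,b);S=ik(p,R,n=15);print("grip",f,b,th,p.round(3),len(S),S[0].round(2) if S else None)
E
```

```text
view 0 35 [ 0.454 -0.073  0.162] 0 None
view 0 50 [ 0.466 -0.071  0.183] 0 None
view 1 35 [ 0.477 -0.073  0.194] 0 None
view 1 50 [ 0.496 -0.07   0.209] 10 [ 0.95  0.34 -0.97  2.31  0.8   0.26  1.05]
grip 0 90 -38 [ 0.542 -0.095  0.167] 9 [ 0.81  0.83 -0.59  1.55 -0.17  1.18  2.12]
grip 0 90 0 [ 0.537 -0.063  0.178] 11 [ 0.28  0.5  -0.32  1.83  0.21  0.84  1.57]
grip 0 90 38 [ 0.533 -0.031  0.167] 13 [-0.54  0.62  0.14  1.93  0.71  0.94  0.76]
grip 0 75 -38 [ 0.541 -0.095  0.167] 9 [ 1.02  0.79 -0.73  1.8  -0.27  0.84  2.24]
grip 0 75 0 [ 0.536 -0.063  0.178] 11 [ 0.34  0.39 -0.31  2.09  0.15  0.43  1.66]
grip 0 75 38 [ 0.532 -0.031  0.167] 13 [-0.8   0.58  0.44  2.2   1.02  0.55  0.44]
grip 0 60 -38 [ 0.54  -0.095  0.166] 9 [ 1.26  0.85 -0.95  2.04 -0.36  0.47  2.38]
grip 0 60 0 [ 0.536 -0.063  0.178] 7 [ 0.86  0.47 -0.93  2.34  1.69  0.26  0.18]
grip 0 60 38 [ 0.531 -0.031  0.166] 12 [ 0.23  0.86 -1.22  2.44  1.62  1.59 -0.2 ]
grip 1 90 -38 [ 0.542 -0.095  0.167] 11 [ 0.23  0.81  0.45  1.57 -0.78  1.45 -0.43]
grip 1 90 0 [ 0.537 -0.063  0.178] 12 [-0.43  0.6   0.78  1.85 -0.53  0.91 -0.83]
grip 1 90 38 [ 0.533 -0.031  0.167] 11 [-1.11  1.    1.23  1.94 -0.38  0.74 -1.26]
grip 1 75 -38 [ 0.541 -0.095  0.167] 10 [ 0.34  0.72  0.38  1.82 -0.96  1.23 -0.23]
grip 1 75 0 [ 0.536 -0.063  0.178] 12 [-0.38  0.45  0.69  2.11 -0.77  0.55 -0.56]
grip 1 75 38 [ 0.532 -0.031  0.167] 11 [-1.19  0.9   1.19  2.21 -0.49  0.29 -1.18]
grip 1 60 -38 [ 0.54  -0.095  0.166] 10 [ 0.81  0.66 -0.21  2.05 -1.07  0.82 -0.07]
grip 1 60 0 [ 0.536 -0.063  0.178] 6 [ 0.95  0.53 -1.09  2.34  1.64  0.37 -2.91]
grip 1 60 38 [ 0.531 -0.031  0.166] 0 None
```

Run:
```python
from h import *
port=np.array([.557,-.06,.125]);yaw=.142;X=axes(yaw)[0]
C=[]
for f in(0,1):
  for e in(55,65):
   for dd in (.3,.36):
    p,R=camview(port-.017*X,yaw,e,dd,f);S=ik(p,R,n=15);print("view",f,e,dd,p.round(3),len(S),S[0].round(2) if S else None)
    if S: C.append((np.abs(S[0]-get_joint_pos())[1:].max()+e*.02,S[0],f,e,dd))
_,q,f,e,dd=min(C,key=lambda c:c[0]);print(f,e,dd)
servo_line(np.array([.18,.52,.36]),rate=.4)
move_joints(q)
print(get_eef_pos(),get_clock())
im,d=snap("wrist");save(im,"w1.png");np.save("w1d.npy",d)
s=silhouettes("wrist","plug_center");print([(a["p"],a["box"]) for a in s])
np.savez("w1.npz",m=s[0]["pixels"] if s else 0)
P=cloud("wrist",d,s[0]["pixels"]);print(np.median(P,0),P.min(0),P.max(0))
m=(d>0)
A=cloud("wrist",d);np.save("w1cloud.npy",A)
```

```text
view 0 55 0.3 [ 0.471 -0.071  0.189] 0 None
view 0 55 0.36 [ 0.437 -0.076  0.239] 0 None
view 0 65 0.3 [ 0.484 -0.069  0.201] 0 None
view 0 65 0.36 [ 0.458 -0.072  0.255] 0 None
view 1 55 0.3 [ 0.504 -0.069  0.212] 11 [ 0.48  0.26 -0.39  2.21  0.02  0.33  1.81]
view 1 55 0.36 [ 0.47  -0.074  0.261] 10 [ 0.67  0.14 -0.54  2.2  -0.06  0.47  1.91]
view 1 65 0.3 [ 0.519 -0.067  0.217] 11 [ 0.3   0.33 -0.25  2.01  0.07  0.63  1.73]
view 1 65 0.36 [ 0.494 -0.071  0.272] 10 [ 0.44  0.23 -0.39  1.98  0.07  0.77  1.74]
1 55 0.3
[ 0.50425812 -0.06843375  0.21219642] 4.0833
[(0.62, [258.7, 209.6, 382.5, 289.8])]
[ 0.53815975 -0.06114946  0.13565187] [ 0.52841018 -0.13013492 -0.00064029] [0.629989   0.02308789 0.17585748]
```

View pics/w1.png

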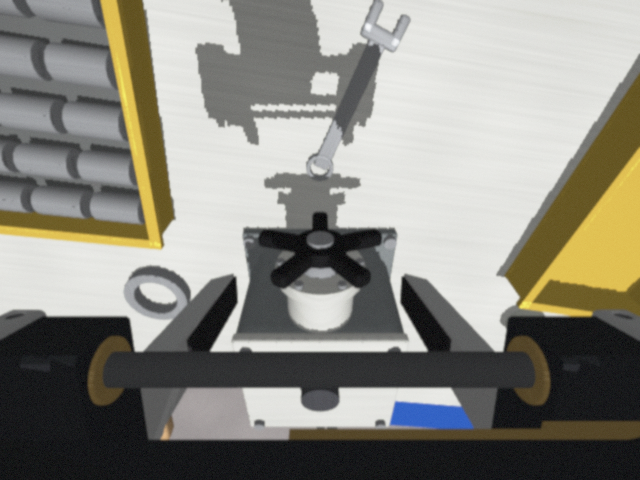

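```bash
cat > meas.py <<'E'
from h import *
d=np.load("w1d.npy");m=np.load("w1.npz")["m"]
im=cv2.imread("pics/w1.png")
P=cloud("wrist",d,m&(im.max(2)<60));P=P[(P[:,2]>.06)&(P[:,0]<.57)]
def res(v):
    yaw,x,y,z=v;X,Y,Z=axes(yaw);D=P-[x,y,z]
    a,b,c=D@X,D@Y,D[:,2]
    ang=np.arctan2(b,c);k=np.radians(-36+72*np.round((np.degrees(ang)+36)/72));rr=np.hypot(b,c)
    u=rr*np.cos(ang-k);w=rr*np.sin(ang-k)
    # box signed distance of spoke: u 0..60, w +-8, a +-7
    q=np.stack([np.maximum(u-.06,-1e9),np.abs(w)-.008,np.abs(a)-.007],1)
    return np.where((q<=0).all(1),q.max(1),np.linalg.norm(np.maximum(q,0),axis=1))
best=None
for y0 in(.0,.14,.25):
  for dx in(-.005,.005):
    r=least_squares(res,[y0,.54+dx,-.061,.125],loss="soft_l1",f_scale=.001)
    if best is None or r.cost<best.cost:best=r
print(best.x,np.median(abs(best.fun)),len(P))
Q=np.load("w1cloud.npy")
t=Q[(Q[:,2]>.168)&(Q[:,2]<.176)&(Q[:,0]>.6)&(Q[:,0]<.8)&(abs(Q[:,1]+.04)<.12)]
print("plate",cv2.minAreaRect((t[:,:2]*1000).astype(np.float32)),t[:,2].mean())
np.save("plug.npy",best.x)
E
python3 meas.py
```

```text
[ 0.14693039  0.54311281 -0.06065067  0.12315275] 0.0005419810542653157 4132
plate ((690.2457275390625, -39.859527587890625), (154.75376892089844, 165.1448211669922), 8.155619621276855) 0.1708912962627767
```

```bash
cat > path.py <<'E'
from h import *
C0=np.array([.5424,-.0609,.1245]);YAW=.1445;X=axes(YAW)[0];LEAD=.024/360
def cen(turn): return C0-X*LEAD*turn
RG=.05
E
python3 - <<'E'
from path import *
for flip in(0,1):
  S=ik(*rgrip(C0,YAW,0,RG,flip),n=25)
  for q0 in S[:4]:
    row=[];ok=True
    for part in(range(0,38,6),range(0,-42,-6)):
      q=q0
      for th in part:
        for back in (0,.09):
          s=ik(*rgrip(C0,YAW,th,RG,flip,back=back),seed=q)
          if not s: ok=False;break
          mg=np.minimum(s[0]-lo,hi-s[0]);row.append(mg.min())
          if back==0:q=s[0]
        if not ok:break
    dq=[]
    print(flip,ok,q0.round(2),min(row).round(2))
E
```

```text
0 True [ 0.22  0.5  -0.24  1.82  0.15  0.84  1.62] 0.53
0 True [ 0.23  0.5  -0.25  1.82  0.16  0.84  1.61] 0.53
0 True [ 0.23  0.5  -0.25  1.82  0.16  0.84  1.61] 0.53
0 True [ 0.23  0.5  -0.25  1.82  0.16  0.84  1.61] 0.53
1 True [-0.34  0.56  0.62  1.83 -0.41  0.88 -0.95] 0.24
1 True [-0.34  0.56  0.62  1.83 -0.41  0.88 -0.95] 0.24
1 True [-0.34  0.56  0.62  1.83 -0.41  0.88 -0.95] 0.24
1 True [-0.34  0.56  0.62  1.83 -0.41  0.88 -0.95] 0.24
```

```bash
cat >> path.py <<'E'
def go(turn,th,back=0,rate=.12,stop=None,r=RG):
    p,R=rgrip(cen(turn),YAW,th,r,0,back=back);return servo_line(p,rq(R),rate,stop)
def turn(t0,th0,th1,step=8,rate=.035):
    n=int(np.ceil(abs(th1-th0)/step));F=[]
    for k in range(1,n+1):
        th=th0+(th1-th0)*k/n;go(t0+th-th0,th,rate=rate);F.append(np.linalg.norm(get_force()))
    print("F",np.round(F,1),"width",get_grip_width(),"grasp",get_grasp_force(),"clk",get_clock())
E
python3 - <<'E'
from path import *
servo_line(np.array(get_eef_pos())+[0,0,.06],rate=.2)
p,R=rgrip(C0,YAW,-36,RG,0,back=.1);movep(p,rq(R))
print(get_joint_pos(),get_force())
print(go(0,-36,stop=10),get_eef_pos(),get_clock())
grab(40);print(get_grip_width(),get_force())
im,d=snap("side");save(im[150:310,270:484],"s2.png")
turn(0,-36,-10)
im,d=snap("side");a=cv2.imread("pics/s2.png");cv2.imwrite("pics/s2.png",cv2.resize(np.vstack([a,im[150:310,270:484,::-1]]),None,fx=1.8,fy=1.8))
E
```

```text
[ 0.74824531  0.74701532 -0.41571223  1.36967721 -0.2573442   1.41583599
  2.18808678] [-0.64871254 -0.02243226  0.17435589]
False [ 0.54741483 -0.09216858  0.16805644] 6.4833
0.0003612241201570808 [0.1024047  0.48419135 0.83360165]
F [0.8 0.2 0.3 1. ] width 0.0005759762573387661 grasp 0.0 clk 9.25
```

View pics/s2.png

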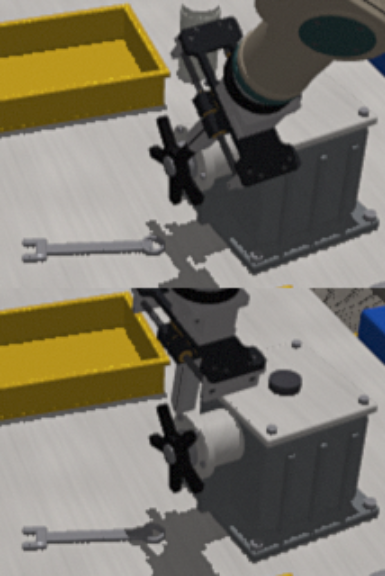

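Run:
```python
from path import *
def proj(cam,p):
    c=calibration(cam);q=np.array(c["R"])@p+np.array(c["t"]);K=np.array(c["intrinsics"]);return (K@q)[:2]/q[2]
print(tip_reach if not callable(tip_reach) else tip_reach(), get_tcp_rot(), get_eef_pos(), get_joint_pos())
w=get_tcp_rot();R=Rn.from_quat([*w[1:],w[0]]).as_matrix();p=np.array(get_eef_pos());print(R.round(3))
out=[]
for cam,(x0,y0,x1,y1),fx in(("side",(320,150,440,270),5),("top",(275,140,395,260),5)):
    im,d=snap(cam);a=cv2.resize(im[y0:y1,x0:x1,::-1],None,fx=3.33,fy=3.33,interpolation=cv2.INTER_CUBIC).copy()
    def dot(P,col):
        u=(proj(cam,P)-[x0,y0])*3.33;cv2.circle(a,tuple(int(i) for i in u),3,col,-1)
    X,Y,Z=axes(YAW)
    for th in(-36,36,108,180,252):
        t=np.radians(th);dot(C0+.06*(np.cos(t)*Z+np.sin(t)*Y),(0,0,255) if th==-36 else (0,255,0))
    dot(C0,(0,255,0));dot(p,(255,0,0));dot(p+R[:,2]*.022,(255,0,255))
    out.append(a)
cv2.imwrite("pics/o3.png",np.hstack(out))
```

```text
0.022 [-0.00680567 -0.07105598  0.99361141  0.08741332] [ 0.54198465 -0.07209425  0.17601906] [ 0.37526385  0.54433677 -0.26882443  1.76223314 -0.03853695  0.90192884
  1.87856563]
[[-0.99  -0.14  -0.026]
 [-0.142  0.975  0.173]
 [ 0.001  0.175 -0.985]]
```

View pics/o3.png

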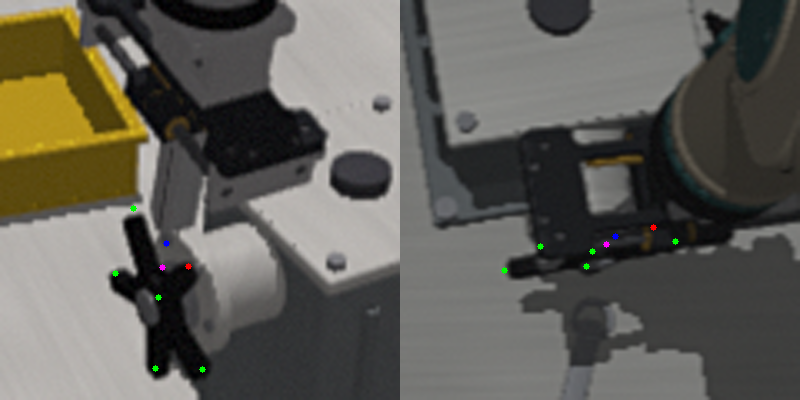

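Run:
```python
from path import *
w=get_tcp_rot();R=Rn.from_quat([*w[1:],w[0]]).as_matrix();p=np.array(get_eef_pos())
im,d=snap("side");P=cloud("side",d)
L=(P-p)@R
for a in np.arange(-.07,.03,.01):
    m=(L[:,2]>a)&(L[:,2]<a+.01)&(abs(L[:,1])<.045)&(abs(L[:,0])<.06)
    print(round(a,3),m.sum(),np.percentile(L[m],[3,50,97],axis=0).round(3).tolist() if m.sum() else "")
im,d=snap("wrist");save(im,"w3.png");np.save("w3d.npy",d)
s=silhouettes("wrist","plug_center");print([(a["p"],a["box"]) for a in s])
```

```text
-0.07 55 [[-0.007, -0.014, -0.069], [0.008, -0.011, -0.066], [0.011, 0.011, -0.061]]
-0.06 55 [[-0.007, -0.014, -0.059], [0.008, -0.011, -0.055], [0.011, 0.01, -0.05]]
-0.05 52 [[-0.007, -0.015, -0.05], [0.009, -0.011, -0.045], [0.012, 0.012, -0.04]]
-0.04 47 [[-0.009, -0.014, -0.04], [0.008, -0.009, -0.035], [0.012, 0.009, -0.03]]
-0.03 34 [[-0.006, -0.014, -0.03], [0.009, -0.004, -0.027], [0.011, 0.01, -0.022]]
-0.02 3 [[0.009, -0.002, -0.019], [0.009, -0.0, -0.018], [0.01, 0.006, -0.016]]
-0.01 18 [[-0.004, -0.032, -0.005], [0.001, -0.023, -0.001], [0.008, -0.019, -0.0]]
0.0 52 [[-0.024, -0.031, 0.0], [0.001, -0.023, 0.007], [0.008, 0.038, 0.01]]
0.01 230 [[-0.056, -0.026, 0.01], [-0.02, -0.0, 0.016], [0.007, 0.04, 0.02]]
0.02 281 [[-0.058, -0.031, 0.02], [-0.027, -0.008, 0.024], [0.007, 0.032, 0.03]]
[(0.62, [244.2, 230.8, 392.3, 291.4])]
```

View pics/w3.png

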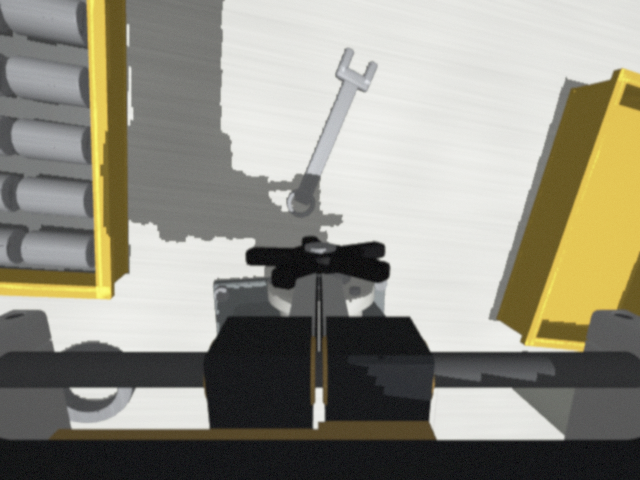

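Run:
```python
from path import *
w=get_tcp_rot();R=Rn.from_quat([*w[1:],w[0]]).as_matrix();p=np.array(get_eef_pos())
im,d=snap("side");P=cloud("side",d);im2,d2=snap("top");P=np.vstack([P,cloud("top",d2)])
L=(P-p)@R
for a in np.arange(-.17,-.0,.01):
    m=(L[:,2]>a)&(L[:,2]<a+.01)&(abs(L[:,1])<.12)&(abs(L[:,0])<.12)&(P[:,2]>.178)
    print(round(a,3),m.sum(),np.percentile(L[m],[3,50,97],axis=0).round(3)[:,:2].tolist() if m.sum() else "")
W=cloud("wrist",np.load("w3d.npy"));L=(W-p)@R
for a in np.arange(-.12,.03,.01):
    m=(L[:,2]>a)&(L[:,2]<a+.01)&(abs(L[:,1])<.02)&(abs(L[:,0])<.03)
    print("w",round(a,3),m.sum(),np.percentile(L[m],[3,50,97],axis=0).round(3)[:,:2].tolist() if m.sum() else "")
q=get_joint_pos();print(fk(q,KL)[0]-p)
```

```text
-0.17 481 [[-0.029, -0.042], [0.009, 0.051], [0.027, 0.086]]
-0.16 1704 [[-0.029, -0.088], [0.009, 0.028], [0.033, 0.087]]
-0.15 397 [[-0.03, -0.089], [0.023, 0.006], [0.035, 0.084]]
-0.14 615 [[-0.027, -0.085], [0.026, 0.003], [0.035, 0.073]]
-0.13 358 [[-0.026, -0.082], [0.026, -0.021], [0.035, 0.075]]
-0.12 128 [[-0.028, -0.082], [0.01, -0.077], [0.034, 0.074]]
-0.11 0 
-0.1 17 [[-0.003, -0.015], [0.01, -0.011], [0.012, -0.004]]
-0.09 31 [[0.003, -0.016], [0.01, -0.009], [0.011, 0.005]]
-0.08 53 [[-0.007, -0.015], [0.009, -0.009], [0.012, 0.012]]
-0.07 64 [[-0.009, -0.015], [0.008, -0.009], [0.012, 0.012]]
-0.06 48 [[-0.008, -0.014], [0.005, -0.011], [0.012, 0.011]]
-0.05 59 [[-0.009, -0.015], [0.008, -0.011], [0.012, 0.012]]
-0.04 51 [[-0.008, -0.015], [0.008, -0.011], [0.012, 0.012]]
-0.03 35 [[-0.008, -0.014], [0.009, -0.006], [0.012, 0.009]]
-0.02 5 [[-0.113, -0.057], [0.009, -0.0], [0.01, 0.004]]
-0.01 1 [[-0.095, -0.025], [-0.095, -0.025], [-0.095, -0.025]]
w -0.12 0 
w -0.11 37 [[-0.011, -0.0], [-0.007, -0.0], [-0.004, 0.003]]
w -0.1 0 
w -0.09 145 [[0.002, -0.001], [0.006, 0.001], [0.008, 0.004]]
w -0.08 173 [[0.006, -0.008], [0.008, 0.001], [0.008, 0.008]]
w -0.07 572 [[0.006, -0.01], [0.008, 0.002], [0.008, 0.013]]
w -0.06 536 [[-0.005, -0.01], [0.008, 0.001], [0.008, 0.013]]
w -0.05 409 [[0.006, -0.01], [0.008, 0.002], [0.008, 0.013]]
w -0.04 324 [[0.006, -0.01], [0.008, 0.002], [0.008, 0.013]]
w -0.03 245 [[0.006, -0.009], [0.008, 0.002], [0.008, 0.012]]
w -0.02 28 [[0.006, -0.003], [0.008, 0.001], [0.008, 0.006]]
w -0.01 162 [[-0.007, -0.02], [-0.002, -0.017], [0.004, -0.014]]
w -0.0 180 [[-0.005, -0.019], [0.002, -0.014], [0.005, -0.01]]
w 0.01 233 [[-0.028, -0.02], [0.001, -0.011], [0.005, -0.005]]
w 0.02 406 [[-0.021, -0.018], [-0.001, -0.0], [0.005, 0.019]]
[1.67355001e-05 5.88595872e-04 2.21003659e-04]
```

The gripper closed on nothing. Both cameras show the whole gripper (body and fingertips) about 40 mm behind where the reported TCP puts it, so the reported TCP is wrong along the tool z axis. I'll correct for that offset and retry.

```bash
sed -i 's/z\*(.003+back)/z*(.003-.040+back)/' h.py
python3 - <<'E'
from path import *
q=get_joint_pos()
for th in (-36,0,38):
    for b in(0,.1):
        s=ik(*rgrip(C0,YAW,th,RG,0,back=b),seed=q);print(th,b,s[0].round(2) if s else None)
gripper_open_needed=True
go(26,-10,back=.09,rate=.2);gripper_open()
go(0,-36,back=.09,rate=.2)
print("hit",go(0,-36,stop=10,rate=.1),get_eef_pos(),get_clock())
grab(40);print(get_grip_width(),get_grasp_force(),get_force())
E
```

```text
-36 0 [ 0.7   0.81 -0.46  1.62 -0.26  1.08  2.2 ]
-36 0.1 [ 0.73  0.76 -0.42  1.45 -0.26  1.32  2.2 ]
0 0 [ 0.16  0.55 -0.15  1.86  0.12  0.74  1.66]
0 0.1 [ 0.21  0.43 -0.21  1.74  0.11  0.98  1.67]
38 0 [-0.52  0.68  0.18  1.95  0.75  0.84  0.75]
38 0.1 [-0.51  0.57 -0.01  1.85  0.7   1.12  0.76]
hit False [ 0.5439979  -0.06893587  0.13544613] 13.15
0.01611590791996625 39.94185268878937 [ 0.00745139 -0.24609954 -0.89733829]
```

Run:
```python
from path import *
turn(0,-36,0);
turn(36,0,37)
gripper_open();print(get_force())
go(73,37,back=.09,rate=.25)
im,d=snap("wrist");s=silhouettes("wrist","plug_center");print([(a["p"],a["box"]) for a in s])
save(im,"w4.png");np.save("w4d.npy",d)
P=cloud("wrist",d,s[0]["pixels"]&(im.max(2)<60));P=P[(P[:,2]>.06)&(P[:,0]<.57)]
X,Y,Z=axes(YAW)
D=P-cen(73)
def res(v):
    b,c=D@Y,D[:,2];ang=np.arctan2(b,c)-v[0];rr=np.hypot(b,c)
    k=np.round(ang/np.radians(72))*np.radians(72);return rr*np.sin(ang-k)
k=(np.hypot(D@Y,D[:,2])>.028)&(np.hypot(D@Y,D[:,2])<.065)&(abs(D@X)<.012);D=D[k]
for s0 in(-20,0,20):
    r=least_squares(res,[np.radians(36+s0)],loss="soft_l1",f_scale=.003);print(np.degrees(r.x),r.cost,len(D))
print("x offs",np.percentile(D@X,[5,50,95]),get_clock())
```

```text
F [2.1 5.3 7.5 8.5 8.2] width 0.01563882403563991 grasp 39.95593249797821 clk 15.7333
F [ 7.1  9.6  9.  12.5 15. ] width 0.015806819314499454 grasp 39.957788586616516 clk 17.2667
[ 0.13488446 -0.6761922  -1.1125701 ]
[(0.93, [252.5, 220.8, 383.1, 269.1])]
[38.08825031] 0.013590051130564855 1735
[38.08825862] 0.013590051130551494 1735
[38.08826463] 0.013590051130554623 1735
x offs [-0.00799314 -0.00283252  0.00451514] 19.1333
```

Run:
```python
from path import *
go(73,-35,back=.09,rate=.25)
print("hit",go(73,-35,stop=10,rate=.12))
grab(40);print(get_grip_width(),get_force())
turn(73,-35,0);turn(108,0,38)
grab(60);print(get_grip_width(),get_force(),get_clock())
# draw straight out
p=np.array(get_eef_pos());r=servo_line(p-X*.02,rate=.05,stop_force=25);print(r,get_force(),np.array(get_eef_pos())-p)
```

```text
hit False
0.015801090042607636 [-0.82450376 -0.87227404 -0.27234506]
F [2.8 5.5 6.8 8.3 9. ] width 0.015462722088934781 grasp 40.00214338302612 clk 24.35
F [ 8.7  6.7  8.1 10.5 15.3] width 0.0158039839215205 grasp 39.86010432243347 clk 25.9167
0.01559439536551624 [-3.87111363  5.13046292 11.97914659] 26.1333
False [-0.70387037 -0.61424745 -3.73010896] [-0.02046008 -0.00274997 -0.00062752]
```

```bash
cat >> path.py <<'E'
TRAY=np.array([.495,.33,0])
def place(psi,z,tau=28,xy=TRAY[:2],back=0):
    c=np.array([*xy,z]);p,R=rgrip(c,psi,0,RG,0,back=back);Rt=Rn.from_rotvec(axes(psi)[1]*np.radians(tau)).as_matrix()
    return c+Rt@(p-c),Rt@R
E
python3 - <<'E'
from path import *
print(servo_line(np.array(get_eef_pos())-X*.065,rate=.08,stop_force=25),get_force(),get_eef_pos(),get_clock(),get_grip_width())
q=np.array(get_joint_pos());print(q.round(2))
im,d=snap("side");save(cv2.resize(im[120:300,250:490],None,fx=2.5,fy=2.5),"s5.png")
up=np.array(get_eef_pos())+[0,0,.13];w=get_tcp_rot();Rc=Rn.from_quat([*w[1:],w[0]]).as_matrix()
s=ik(up,Rc,seed=q);print("up",s[0].round(2) if s else None)
for psi in np.arange(-3.1,3.2,.4):
    o=[]
    for c in [ik(*place(psi,.058),n=8)]:
        for a in c:
            b=ik(*place(psi,.2),seed=a)
            if b: o.append((np.abs(b[0]-q).max(),np.minimum(a-lo,hi-a).min(),a.round(2)))
    if o: print(psi.round(2),min(o,key=lambda t:t[0]))
im,d=snap("top");s=silhouettes("top","empty_tray");P=cloud("top",d,s[0]["pixels"]);t=P[P[:,2]>.05];print(cv2.minAreaRect((t[:,:2]*1000).astype(np.float32)))
E
```

```text
False [ 0.24165299  0.42010225 -3.77915971] [ 0.44806716 -0.06553571  0.13424151] 27.6417 0.015276783850120613
[-0.95  0.73  0.75  2.2   0.38  0.51  1.06]
up [-1.05  0.47  0.85  2.08  0.42  0.86  1.17]
-3.1 (np.float64(1.8451615407846378), np.float64(0.01564073103212371), array([-0.97,  0.65,  0.14,  2.22,  1.79,  0.28,  2.13]))
-1.9 (np.float64(2.6067138540187766), np.float64(1.0985290888054777e-07), array([ 0.19,  0.83, -0.9 ,  2.16,  1.52,  0.26, -2.2 ]))
-1.5 (np.float64(1.0140421729124562), np.float64(0.18524542748247602), array([-0.17,  0.72, -0.24,  1.99, -0.81,  0.45,  0.47]))
-1.1 (np.float64(1.073868404498135), np.float64(0.4462559338919878), array([-0.13,  0.79, -0.3 ,  1.77, -0.43,  0.71,  0.47]))
-0.7 (np.float64(0.9393935077788004), np.float64(0.4421436145978076), array([-0.46,  0.86,  0.18,  1.57, -0.63,  1.09,  0.95]))
-0.3 (np.float64(0.9499274871861081), np.float64(0.728454616876947), array([-0.38,  0.93, -0.07,  1.38, -0.28,  1.22,  0.98]))
0.1 (np.float64(1.112455540663327), np.float64(0.5644006950401814), array([-0.55,  0.98,  0.09,  1.25, -0.26,  1.39,  1.3 ]))

[... 290 characters left out ...]
np.float64(0.6428684160571576), array([-0.83,  0.95,  0.07,  1.32,  0.18,  1.31,  2.01]))
1.7 (np.float64(1.0990773861264536), np.float64(0.6990399030516294), array([-0.7 ,  0.9 , -0.32,  1.48,  0.61,  1.25,  1.99]))
2.1 (np.float64(1.2400135155802199), np.float64(0.7597621845192712), array([-0.72,  0.83, -0.36,  1.68,  0.81,  1.09,  2.13]))
2.5 (np.float64(1.483830422500992), np.float64(0.5440673314825737), array([-0.77,  0.75, -0.29,  1.9 ,  1.  ,  0.85,  2.26]))
2.9 (np.float64(1.7957007612307445), np.float64(0.20438619818791925), array([-0.95,  0.67,  0.02,  2.1 ,  1.23,  0.46,  2.38]))
((494.41143798828125, 293.75103759765625), (282.9925842285156, 312.87506103515625), 87.06600952148438)
```

View pics/s5.png

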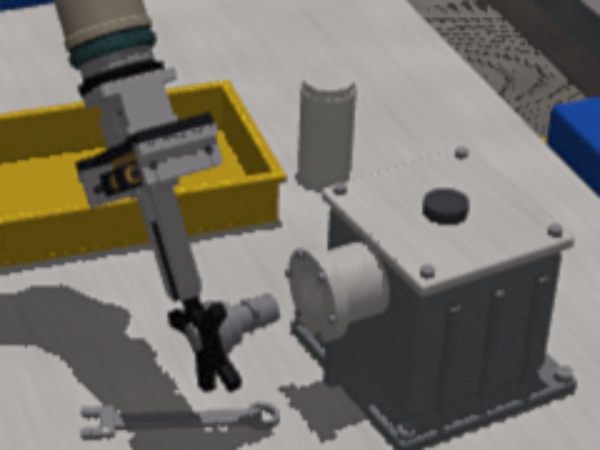

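Run:
```python
from path import *
xy=[.47,.327]
servo_line(np.array(get_eef_pos())+[0,0,.13],rate=.2)
q=np.array(get_joint_pos());p,R=place(.1,.2,xy=xy)
s=ik(p,R,seed=q) or ik(p,R,n=20);print(s[0].round(2))
servo_ok=True
try: servo_line(p,rq(R),rate=.12)
except PlanningError as e: print(e);movep(p,rq(R))
print(get_grip_width(),get_force(),get_clock())
im,d=snap("wrist");save(im,"w6.png");X2=axes(.1)[0]
P=cloud("wrist",d);m=np.linalg.norm(P-np.array([*xy,.2])-.03*X2,axis=1)<.12
im2,d2=snap("side");Q=cloud("side",d2);c=np.array([*xy,.2]);Q=Q[np.linalg.norm(Q-c,axis=1)<.11];Q=Q[Q[:,2]<.22]
print("lowest seen",np.percentile(Q[:,2],[0,1,3]),Q[Q[:,2]<.17].mean(0))
save(np.hstack([im,im2])[::1,::1],"w6.png");a=cv2.imread("pics/w6.png");cv2.imwrite("pics/w6.png",cv2.resize(a,(800,300)))
```

```text
[-0.67  0.82  0.32  1.23 -0.37  1.61  1.36]
0.01560270749402958 [ 0.3142168   0.71846357 -3.2787744 ] 32.0583
lowest seen [0.14758427 0.15102533 0.15585679] [0.4723784  0.31750073 0.16206661]
```

View pics/w6.png

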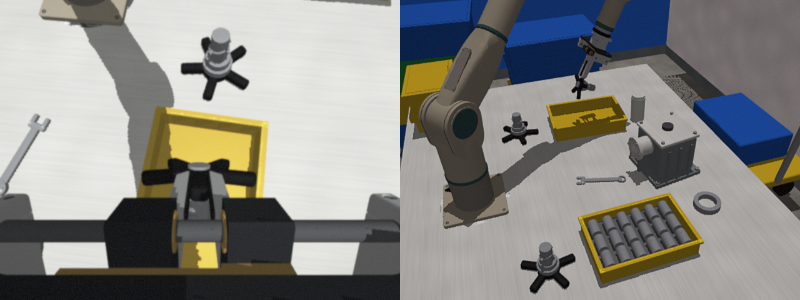

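The right-hand view shows the plug hanging above the empty tray (around pixel (578,88)), still held upright by one spoke. The lowest point measured matches my prediction, so I'll lower it now.

Run:
```python
from path import *
xy=[.47,.327]
servo_line(place(.1,.075,xy=xy)[0],rate=.12)
p=place(.1,.045,xy=xy)[0]
print("touch",servo_line(p,rate=.02,stop_force=6),np.array(get_eef_pos())-place(.1,0,xy=xy)[0],get_force())
gripper_open();wait(.3)
R=place(.1,.05)[1]
servo_line(np.array(get_eef_pos())-R[:,2]*.16,rate=.2)
print(get_force(),get_clock());wait(.3)
im,d=snap("side");im2,_=snap("wrist")
s=silhouettes("side","plug_center")
for a in s: print(a["p"],a["box"],np.median(cloud("side",d,a["pixels"]),0))
save(np.hstack([cv2.resize(im[120:300,200:440],(400,300)),cv2.resize(im2,(400,300))]),"f7.png")
```

```text
touch True [ 0.000115   -0.00016192  0.05965694] [2.49460332 0.2501285  4.30622139]
[ 0.16719348 -0.55377139 -0.93432832] 36.7083
0.95 [161.6, 176.4, 218.6, 230.0] [0.20097758 0.32121636 0.02017736]
0.69 [279.4, 163.1, 316.1, 198.1] [0.48856885 0.31914068 0.05743534]
0.58 [192.9, 386.2, 280.7, 467.2] [ 0.18185396 -0.37247743  0.0205376 ]
```

View pics/f7.png

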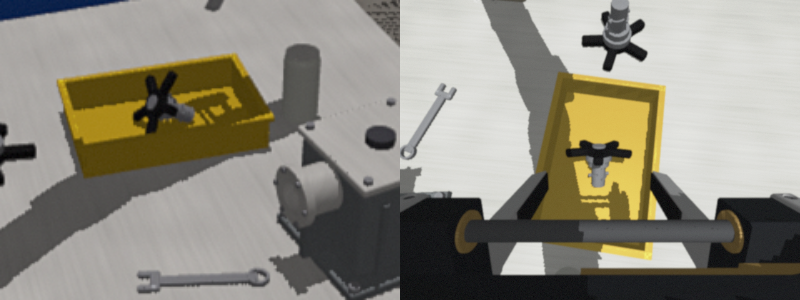

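The plug lies at rest in the empty tray (left view, about (160,105)). The port is open, the wrench and can haven't moved, and the gripper is clear.

```bash
python3 -c "
from station import *
print(close_job())"
```

```text
the job is handed in; nothing more can be done
None
```

The plug was unscrewed about 146° in two grips, drawn straight out, set down and released in the empty tray, and the job was handed in at about 37 s; the first grasp closed on nothing because the reported TCP sits about 40 mm ahead of the real one along the tool axis, so I corrected for that.

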